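# Clip the spoon holder onto the saucepan rim

### The job

The sprung spoon clip is lying on its side on the worktop. Squeeze its thumb plates and clip it onto the rim of the saucepan straight across from the pan's long handle: jaws down astride the wall, upright, pushed fully home on the rim, with its wire loop over the inside of the pan so that a spoon in it drips into the pan. Press gently, the pan stands on glass; do not shove the pan about or disturb the jar, the canister and the wooden spoon.

Things in the scene. Friction and masses are not known exactly. Their poses are not given: they have to be found in the camera images.
- clip: Spoon clip: a steel spring clip like a wide clothes peg, 84 mm long, 28 mm wide (along its hinge pin), 70 g, lying on its side. Origin: mid hinge pin, 14 mm above the worktop when lying. x points to the jaw tips, z along the pin (up when lying), y to the wire loop's side; the frame is that of the half with the loop, which turns half the opening when both plates are squeezed.
- clip_plates (a point): Midway between the two thumb plates, 27 mm behind the hinge pin (clip's x = -27 mm), where to pinch. The plates are flat, 28 mm wide, and run back to 45 mm behind the pin, splayed 15 degrees each (40 mm over their ends). Squeezing opens the jaws: 12 to 17 N here, to the hinge stop (plates parallel, 17 mm over them). It can slip 2 to 4 mm in the fingers.
- clip_throat (a point): Bottom of the throat between the jaws, 6 mm from the hinge pin towards the tips: the round spring barrel, on which the rim comes to rest when the clip is fully home. Beyond it each jaw ends in a rubber pad 17 mm long, 22 mm wide.
- clip_jaw (a joint): Opening of the clip, rad: 0 jaws shut (2 mm between the pads), 0.52 fully open against the stop (about 20 mm between the tips); the spring shuts it. About 0.05 when it grips the pan's wall.
- clip_tip_in (a point): Tip of the jaw on the loop's side, 38 mm from the hinge pin.
- clip_tip_out (a point): Tip of the other jaw, the one without the loop, 38 mm from the hinge pin.
- clip_loop (a point): Far end of the wire loop, 47 mm to the side of the hinge pin (clip's +y) and level with it. The loop is a slot of 5 mm wire, 28 mm wide.
- pan: Loose saucepan with a straight upright wall: 180 mm outer diameter, 100 mm high, wall 3.5 mm, plain rim, about 1.2 kg, standing on the glass worktop saver. Origin: centre of its underside, z up. A long black handle points along its -x, reaching 265 mm from the centre; +x points to the rim straight across from the handle.
- pan_far (a point): The place for the clip: top of the rim, mid-wall, straight across from the long handle (pan's +x, 88 mm from its centre, 100 mm above its underside).
- board: Fixed glass worktop saver under the pan, 280 x 270 x 5 mm. Origin: centre of its underside.
- soap: Bystander: amber glass jar with a white cap, 66 mm across, 160 mm high. Origin: centre of its underside.
- canister: Bystander: white ceramic canister with a knobbed lid, 96 mm across, 127 mm high. Origin: centre of its underside.
- spoon: Bystander: wooden spoon lying flat, 260 mm long, 9 mm thick. Origin: on its underside near the middle of its length; +x points to its bowl.
Things that resemble listed ones, but are neither listed nor needed, are in the scene too. Of the things that look like the clip, the largest one is meant.

How it is judged:
At the end, for the whole second after the job is handed in: The clip grips the pan's wall and is at rest: hinge within 30 mm of the point across from the handle and at most 10 mm above the rim (6 is fully home), jaw tips 22 mm or more below the rim, loop-side jaw and loop inside, other jaw outside, upright within 14 degrees; pan standing level (horizontal distance between clip and pan_far below 0.03 m and z of clip in the frame of pan below 0.11 m and z of each of clip_tip_in, clip_tip_out in the frame of pan below 0.078 m and horizontal distance between clip_tip_in and pan below 0.0865 m and horizontal distance between clip_tip_out and pan above 0.09 m and horizontal distance between clip_loop and pan below 0.06 m and angle between clip's own x axis and vertical above 2.8916 rad and value of joint clip_jaw below 0.15 rad and contact force between clip and pan above 3 N and linear speed of clip below 0.02 m/s and angle between pan's own z axis and vertical below 0.05 rad); the robot touches nothing.
It fails at once if the saucepan was shoved more than 40 mm (distance of pan from where it was at the start of the episode above 0.04 m).
It fails at once if the pan was pressed hard onto its glass board (over 42 N there, its own weight of about 12 N included) (contact force between pan and board above 42 N).
It fails at once if the saucepan was tipped (angle between pan's own z axis and vertical above 0.2 rad).
It fails at once if the jar, the canister or the wooden spoon was disturbed (moved more than 25 mm) (distance of any of soap, canister, spoon from where it was at the start of the episode above 0.025 m).
It also fails if it takes over 51 s, if anything falls off the work surface, if the arm or the gripper's body presses on something with over 40 N, if the wrist force passes 120 N, or if a joint passes its speed limit or range.

### The arm

A 6-joint arm with a two-finger parallel gripper is mounted at the origin on the work surface. World frame = base frame: x ahead of the robot, y to its left, z up, the work surface at z = 0. Lengths are in m, angles in rad, forces in N, time in s.
With the tool pointing down it reaches from about 0.375 to 0.975 m from the base axis. Payload 3.8 kg.
Tool frame: the origin (TCP) lies midway between the tips of the shut fingers; the grasp point (between the pads) lies 19 mm behind it; x points along the fingers, y is the direction in which the jaws open and shut, and the axes are right-handed (so a half turn about x gives the same grasp; the last joint's range is limited). The gripper opens to 88 mm and grips with 3 to 60 N. Pads are 18 mm wide; open, the fingers measure 123 mm over their backs; the gripper's body (75 mm by 187 mm) begins 45 mm behind the grasp point.
Start: joints at [1.156, 0.264, 1.604, -0, 1.274, -0.037], TCP at [0.249, 0.627, 0.209] pointing down, gripper open.
Joint ranges: [-2.63, 2.63], [-0.94, 2.18], [0.31, 2.57], [-1.31, 4.45], [0, 2.66], [-2.55, 2.55]. Speed limits (rad/s): [2.57, 2.57, 3.14, 3.14, 3.14, 3.14].

### API

Orientations are given as a rotation vector (axis times angle).
In Python, from cell import manip, inverse_kinematics, cams, order gives the robot as it stands. Calls block until the motion is done:
- manip.move_pose(position, orientation): joint-space move of the TCP to a pose.
- manip.move_linear(position, rate=0.15, rot=None): straight line of the TCP; rot=None keeps the orientation; rate is the mean speed in m/s.
- manip.set_joints(angles): joint-space move.
- manip.set_gripper(opening, force=None): finger opening in m; force is the grip in N (None keeps the last); returns when the fingers have stopped.
- manip.dwell(seconds).
- inverse_kinematics(position, orientation): joint angles nearest the present ones, or None.
- manip.state(): the state.
- cams.capture(name): name is "scene" or "top" or "wrist"; returns a dict with "image" (480x640x3 uint8, blue, green, red), "z_map" (480x640 float32, m along the optical axis (not along the pixel's ray), 0 where there is no reading), "intrinsics" (3x3 intrinsics, pixels), "position" and "orientation" of the camera in the world; the wrist camera has in their place "T_tool_cam" (4x4, takes a point from camera to tool coordinates, whose origin is the TCP and whose axes are the tool frame's). Camera axes: x right, y down, z forward; pixel columns grow to the right and rows downward; lengths in m; the calibration is good to about 2 mm. A picture is of the moment at which its call begins: read the wrist's pose just before it.
A pose or a line that the arm cannot do raises manip.IKError and nothing moves.
- order.close_job(): hands the job in, once; it reports no verdict.
The state is a dict: "clock": time; "joint_pos": joint angles; "joint_velocities": joint speeds; "tau": joint torques, N m; "tool_pos": TCP position; "tcp_rot": TCP orientation; "contact_force": force on the tool from outside, world axes, zero at the start; "moment": the same for the moment, N m; "gripper_width": finger opening in m.
Only numpy, scipy, OpenCV 4.12 (cv2) and the standard library are available. Lean on these libraries where they do the work, as an engineer would, in place of code of your own. Each camera call takes 0.05 s, during which the arm holds its last target. There are 200 camera calls.

## Working session

There is one attempt and no reset: what is moved stays moved. The work goes in short steps, each a Python script; the robot and the scene stay as the last script left them, time stands still between calls to the robot, and variables do not carry over. Pictures are saved under pics/ and viewed, about 8 in all and at most 12, crops included, and the job is handed in when it is done.

```bash
mkdir -p pics; ls
python3 - <<'E'
from cell import cams,manip
import cv2,numpy as np,pickle
d={}
for n in("top","scene"):
    c=cams.capture(n); d[n]=c; cv2.imwrite(f"pics/{n}0.png",c["image"])
    print(n,c["intrinsics"].tolist(),c["position"],c["orientation"])
pickle.dump(d,open("d0.pkl","wb"))
s=manip.state();print(s["clock"],s["tool_pos"],s["tcp_rot"],s["gripper_width"])
E
```

```text
pics
top [[622.1852736611235, 0.0, 306.46594128592693], [0.0, 622.1852736611235, 222.16700462769325], [0.0, 0.0, 1.0]] [0.52093152 0.1319477  1.07487448] [-2.17148748  2.22102301 -0.01655044]
scene [[623.215075392707, 0.0, 313.57589328770246], [0.0, 623.215075392707, 242.87988635253558], [0.0, 0.0, 1.0]] [1.19289392 0.08689942 0.94321615] [-1.9447864  -1.74453172  0.57673185]
0.1 [0.24871525 0.62676891 0.20775082] [ 0.29491801  1.55084363 -0.29792614] 0.08798279115496645
```

View pics/top0.png

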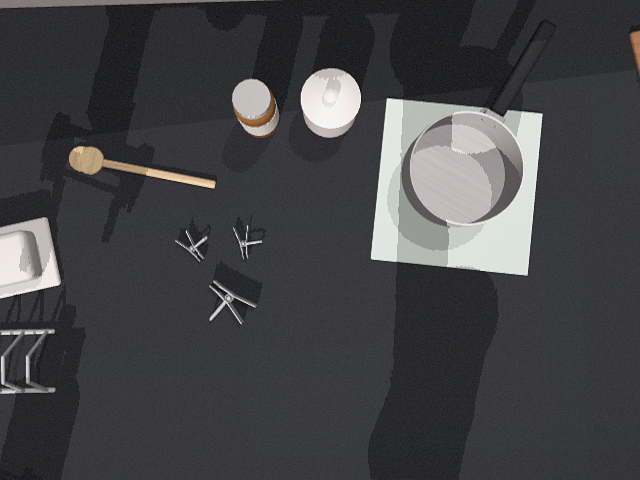

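View pics/scene0.png

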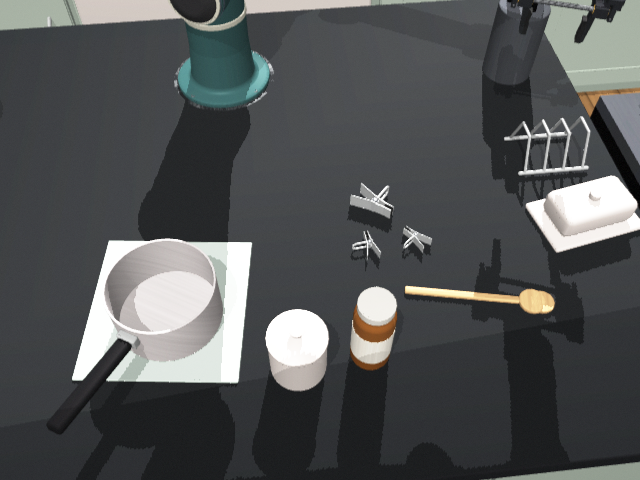

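Top view: three clip-like things, at (192,245), (246,242) and (230,300). The last is clearly the largest, so it is probably the one meant. I'll confirm it in a crop and measure the pan.

```bash
cat > h.py <<'E'
import numpy as np,cv2
from scipy.spatial.transform import Rotation as R
def ray(c,uv,z):
    "pixels -> world points on plane height z"
    uv=np.atleast_2d(uv).astype(float);K=np.asarray(c["intrinsics"])
    d=np.c_[uv,np.ones(len(uv))]@np.linalg.inv(K).T@R.from_rotvec(c["orientation"]).as_matrix().T
    p=np.asarray(c["position"]); return p+d*((z-p[2])/d[:,2])[:,None]
def cloud(c):
    v,u=np.mgrid[:480,:640];K=np.asarray(c["intrinsics"]);Z=c["z_map"]
    P=np.dstack([(u-K[0,2])/K[0,0]*Z,(v-K[1,2])/K[1,1]*Z,Z])
    return P@R.from_rotvec(c["orientation"]).as_matrix().T+np.asarray(c["position"])
E
python3 - <<'E'
import pickle,cv2,numpy as np
from h import *
d=pickle.load(open("d0.pkl","rb"));c=d["top"];im=c["image"]
cv2.imwrite("pics/crop1.png",cv2.resize(im[220:335,165:285],None,fx=5,fy=5,interpolation=cv2.INTER_CUBIC))
W=cloud(c)
# pan rim: points at the tallest level near pan
for n in("top","scene"):
    W=cloud(d[n]);m=(W[...,0]>.4)&(W[...,1]<.02)&(W[...,1]>-.35)&(W[...,2]>.097)&(W[...,2]<.115)&(d[n]["z_map"]>0)
    P=W[m]
    A=np.c_[2*P[:,:2],np.ones(len(P))]
    for _ in range(4):
        s=np.linalg.lstsq(A,(P[:,:2]**2).sum(1),rcond=None)[0];r=np.sqrt(s[2]+s[0]**2+s[1]**2)
        e=abs(np.hypot(*(P[:,:2]-s[:2]).T)-r);k=e<max(.003,np.median(e)*2);P=P[k];A=A[k]
    print(n,len(P),"pan c",s[:2],r,P[:,2].mean())
    h=(d[n]["image"].max(2)<45)&(W[...,2]>.05)&(W[...,2]<.16)&(W[...,1]<.02)&(W[...,1]>-.45)
    H=W[h];print("handle",len(H),H.min(0),H.max(0))
    if len(H)>20:
        vx=cv2.fitLine(H[:,:2].astype(np.float32),cv2.DIST_HUBER,0,.01,.01).ravel();print(vx, "dir from c to handle mean",H[:,:2].mean(0)-s[:2])
# handle/obstacle heights
W=cloud(c)
g=im.min(2)
m=((g>95).astype(np.uint8));m[:, :165]=0;m[:,285:]=0;m[:265]=0;m[340:]=0
n,l,st,ce=cv2.connectedComponentsWithStats(m)
for i in range(1,n):
    if st[i,4]>15: print(st[i],ce[i],ray(c,ce[i],.02),np.median(W[l==i][:,2]),W[l==i][:,2].max())
E
```

```text
top 1477 pan c [ 0.70496719 -0.13297844] 0.14229902525332663 0.10441445777091647
handle 721 [ 0.71585941 -0.2477301   0.07816932] [ 0.86018043 -0.14665994  0.11420088]
[ 0.8312267  -0.55593354  0.7973904  -0.19744301] dir from c to handle mean [ 0.09346262 -0.06847572]
scene 1911 pan c [ 0.69621712 -0.15665365] 0.1410411304700669 0.10494498437896616
handle 1059 [ 0.71585985 -0.24817544  0.08198071] [ 0.86068818 -0.14772727  0.11518693]
[ 0.8291426  -0.5590372   0.7970393  -0.19218074] dir from c to handle mean [ 0.11681135 -0.04971341]
[209 280  47  45 364] [226.36538462 301.22802198] [[0.42465958 0.28862847 0.02      ]] 0.024561371611841687 1.0748744809377653
```

View pics/crop1.png

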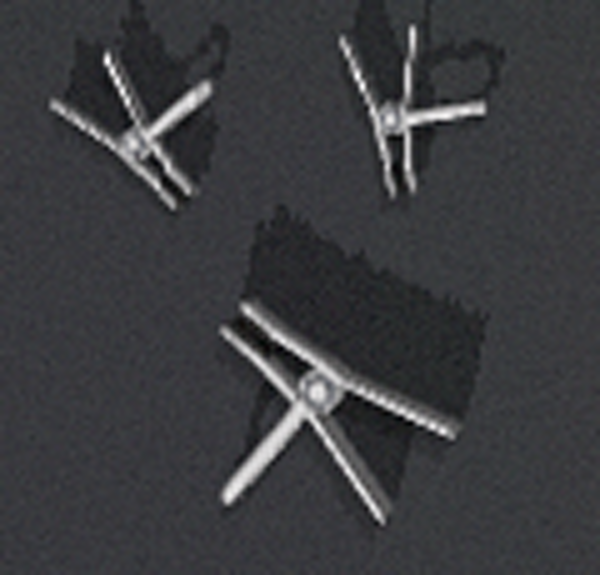

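The crop confirms that the clip at (230,300) is the large one. In full-image pixels its pin is at (228.6,298), jaw tips at (213.6,281) and (209.4,286), plate ends at (256,306) and (241.6,324), and loop end at (210.6,320). The handle points contaminated the pan circle, so I'll refit it robustly, compute the clip pose and check the IK.

```bash
cat >> h.py <<'E'
def frames(c,far,h,a,dTool=0):
    pass
A=np.deg2rad(30)
def tool_R(X,Y,Z,flip=False):
    "tool axes from clip axes: x leans A from -Z towards X, y along +-Y"
    x=np.cos(A)*(-Z)+np.sin(A)*X; y=-Y if flip else Y
    return np.c_[x,y,np.cross(x,y)]
E
sed -i '/^def frames/,/^    pass/d' h.py
python3 - <<'E'
import pickle,cv2,numpy as np
from h import *
from scipy.optimize import least_squares
from cell import inverse_kinematics as ik
d=pickle.load(open("d0.pkl","rb"))
for n in("top","scene"):
    W=cloud(d[n]);im=d[n]["image"];m=(np.abs(W[...,0]-.61)<.13)&(np.abs(W[...,1]+.13)<.13)&(W[...,2]>.1)&(W[...,2]<.112)&(im.max(2)>70)
    P=W[m];f=lambda s:np.hypot(*(P[:,:2]-s).T)-.0885
    s=least_squares(f,[.61,-.12],loss="cauchy",f_scale=.002).x;e=f(s)
    print(n,"pan",s,len(P),"inl",(abs(e)<.004).mean(),e[abs(e)<.004].mean())
    hd=np.array([.797,-.195])-s;hd/=np.linalg.norm(hd);print("hdir",hd)
c=d["top"]
px=np.array([[228.6,298],[213.6,281],[209.4,286],[256,306.4],[241.6,324],[210.6,320]])
p=ray(c,px,.028)[:,:2];o=p[0]
X=(p[1]+p[2])/2-(p[3]+p[4])/2;print("len",np.linalg.norm(X));X/=np.linalg.norm(X)
Y=np.array([-X[1],X[0]]);print("pin",o,"X",X)
print("local mm\n",np.round((p-o)@np.c_[X,Y]*1000,1))
E
```

```text
top pan [ 0.63142972 -0.10282603] 898 inl 1.0 -0.0005480811004256796
hdir [ 0.8737302  -0.48641087]
scene pan [ 0.63229904 -0.10372799] 997 inl 0.9979939819458375 -0.0004962037154758877
hdir [ 0.874672   -0.48471528]
len 0.08235734765902261
pin [0.43071775 0.28357795] X [0.66024635 0.75104911]
local mm
 [[  0.    0. ]
 [ 37.8  -5.4]
 [ 37.8   5.5]
 [-44.3 -19. ]
 [-44.8  19.1]
 [ -0.6  47.6]]
```

Run:
```python
import pickle,numpy as np
from h import *
from cell import inverse_kinematics as ik
d=pickle.load(open("d0.pkl","rb"));c=np.array([.6318,-.1032])
for n in d:
    P=cloud(d[n]).reshape(-1,3);P=P[d[n]["z_map"].ravel()>0];q=P[:,:2]-c;r=np.hypot(*q.T);a=np.degrees(np.arctan2(q[:,1],q[:,0]))
    m=(P[:,2]>.06)&(P[:,2]<.14)&(r>.1)&(r<.29)&(abs(a+32)<20)
    for lo in np.arange(.1,.28,.03):
        k=m&(r>lo)&(r<lo+.03)
        if k.sum()>5: print(n,round(lo,2),k.sum(),"ang 5/50/95",np.percentile(a[k],[5,50,95]).round(1),"z",np.percentile(P[k,2],[5,95]).round(3))
```

```text
top 0.1 333 ang 5/50/95 [-36.7 -30.7 -24.9] z [0.086 0.095]
top 0.13 332 ang 5/50/95 [-35.6 -30.9 -26.3] z [0.09 0.1 ]
top 0.16 334 ang 5/50/95 [-34.9 -30.7 -27.1] z [0.094 0.103]
top 0.19 343 ang 5/50/95 [-34.4 -30.9 -27.8] z [0.098 0.107]
top 0.22 349 ang 5/50/95 [-33.9 -30.9 -28.2] z [0.102 0.112]
top 0.25 114 ang 5/50/95 [-33.6 -30.9 -28.5] z [0.106 0.113]
scene 0.1 368 ang 5/50/95 [-36.8 -29.2 -23.6] z [0.082 0.095]
scene 0.13 357 ang 5/50/95 [-35.5 -29.8 -26.3] z [0.087 0.1  ]
scene 0.16 381 ang 5/50/95 [-34.6 -30.  -27.3] z [0.091 0.104]
scene 0.19 404 ang 5/50/95 [-34.1 -30.2 -27.8] z [0.096 0.108]
scene 0.22 434 ang 5/50/95 [-33.6 -30.4 -28.3] z [0.1   0.112]
scene 0.25 213 ang 5/50/95 [-33.4 -30.6 -28.6] z [0.102 0.114]
```

```bash
cat >> h.py <<'E'
TC=np.array([-.0215,0,-.0065])           # TCP in clip frame at grasp
X0=np.array([.66025,.75105,0]);O0=np.array([.4307,.2836,.014])
Rc0=np.c_[X0,np.cross([0,0,1],X0),[0,0,1]]  # clip frame lying
PC=np.array([.6318,-.1032]);th=np.deg2rad(-30.9);H=np.array([np.cos(th),np.sin(th),0])
X1=np.array([0,0,-1.]);Rc1=np.c_[X1,H,np.cross(X1,H)]      # clip frame on the rim
FAR=np.r_[PC-.08825*H[:2],.105]
def tool(Rc,o,flip,tc=TC):
    return o+Rc@tc, R.from_matrix(tool_R(*Rc.T,flip)).as_rotvec(), tool_R(*Rc.T,flip)[:,0]
E
python3 - <<'E'
from h import *
from cell import inverse_kinematics as ik
print("FAR",FAR)
for f in(0,1):
    for nm,Rc,o in(("lie",Rc0,O0),("rim",Rc1,FAR+[0,0,.006])):
        p,r,x=tool(Rc,o,f)
        for lab,q in(("at",p),("back",p-.1*x),("up",p+[0,0,.06]),("up2",p+[0,0,.15])):
            j=ik(q,r);print(f,nm,lab,q.round(3),None if j is None else np.round(j,2))
E
```

```text
FAR [ 0.55607577 -0.05787998  0.105     ]
0 lie at [0.417 0.267 0.008] None
0 lie back [0.383 0.23  0.094] [ 0.24 -0.4   2.54  0.51  0.62 -2.54]
0 lie up [0.417 0.267 0.068] [ 0.33 -0.23  2.49  0.57  0.48 -2.54]
0 lie up2 [0.417 0.267 0.158] [ 0.33 -0.38  2.4   0.4   0.69 -2.34]
0 rim at [ 0.559 -0.052  0.132] [-0.74  0.28  2.14  1.07  1.31 -0.84]
0 rim back [ 0.515 -0.127  0.182] [-0.9   0.23  2.08  0.95  1.46 -0.8 ]
0 rim up [ 0.559 -0.052  0.192] [-0.74  0.18  2.12  1.05  1.37 -0.73]
0 rim up2 [ 0.559 -0.052  0.282] [-0.74  0.06  2.06  1.02  1.46 -0.57]
1 lie at [0.417 0.267 0.008] [ 0.33 -0.09  2.53  0.83  0.34  0.31]
1 lie back [0.383 0.23  0.094] [ 0.24 -0.4   2.54  0.51  0.62  0.6 ]
1 lie up [0.417 0.267 0.068] [ 0.33 -0.23  2.49  0.57  0.48  0.6 ]
1 lie up2 [0.417 0.267 0.158] [ 0.33 -0.38  2.4   0.4   0.69  0.8 ]
1 rim at [ 0.559 -0.052  0.132] [-0.74  0.28  2.14  1.07  1.31  2.3 ]
1 rim back [ 0.515 -0.127  0.182] [-0.9   0.23  2.08  0.95  1.46  2.34]
1 rim up [ 0.559 -0.052  0.192] [-0.74  0.18  2.12  1.05  1.37  2.41]
1 rim up2 [ 0.559 -0.052  0.282] None
```

Run:
```python
from h import *
from cell import manip,cams
p,r,x=tool(Rc0,O0,1)
manip.set_gripper(.06)
manip.move_pose(p-.1*x+[0,0,.06],r)
manip.move_linear(p-.04*x,rate=.12)
manip.move_linear(p,rate=.05)
s=manip.state();print(s["clock"],s["tool_pos"]-p,s["contact_force"].round(1))
for w,f in((.03,30),(.012,30)):
    manip.set_gripper(w,f);s=manip.state();print(w,s["gripper_width"],s["contact_force"].round(1))
manip.move_linear(p+[0,0,.08],rate=.08)
s=manip.state();print(s["clock"],s["gripper_width"],s["contact_force"].round(1),s["tool_pos"]-p)
c=cams.capture("wrist");cv2.imwrite("pics/w1.png",c["image"]);print(c["T_tool_cam"].round(3))
c=cams.capture("scene");cv2.imwrite("pics/s1.png",cv2.resize(c["image"][100:260,280:480],None,fx=3.5,fy=3.5,interpolation=cv2.INTER_CUBIC))
```

```text
4.3583 [5.90177075e-05 9.33893933e-06 9.58807942e-05] [ 0.5  0.9 -0.2]
0.03 0.03008792431413335 [ 0.6 -0.1  0. ]
0.012 0.011996191473497682 [0.1 1.  0.7]
6.575 0.012185914162610912 [ 0.1 -0.1 -1.7] [-0.00054825 -0.00018465  0.07923058]
[[ 0.    -0.286  0.958 -0.176]
 [ 1.    -0.001 -0.001 -0.001]
 [ 0.001  0.958  0.286 -0.075]
 [ 0.     0.     0.     1.   ]]
```

View pics/w1.png

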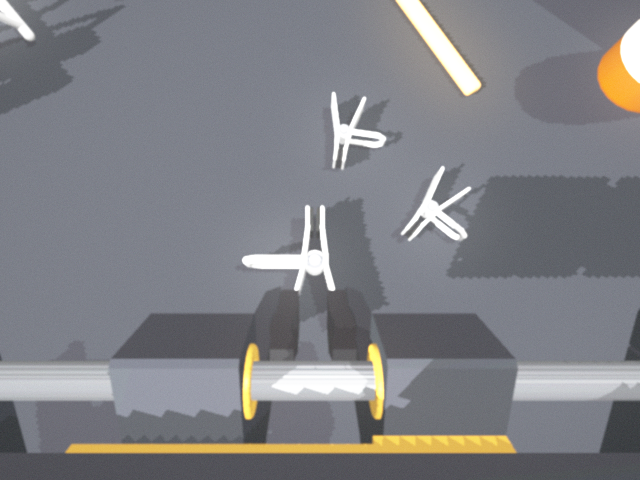

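View pics/s1.png

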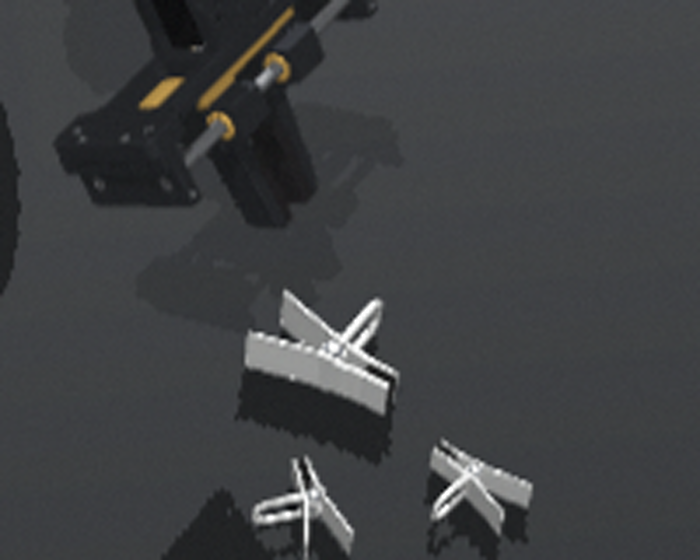

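The grasp missed: the wrist image shows the clip still on the table, pin at (315,262), with the gripper shut at 12 mm. The scene crop agrees. I'll re-measure the clip.

Run:
```python
from h import *
from cell import manip,cams
p,r,x=tool(Rc0,O0,1)
manip.move_linear(p-.1*x+[0,0,.1],rate=.2)
manip.set_gripper(.06)
c=cams.capture("top");im=c["image"]
v=im[225:355,150:310]
a=cv2.resize(v,None,fx=5,fy=4.6,interpolation=cv2.INTER_CUBIC)
a=cv2.resize(v,None,fx=4.6,fy=4.6,interpolation=cv2.INTER_CUBIC);cv2.imwrite("pics/t1.png",a)
import pickle;pickle.dump(c,open("d1.pkl","wb"));print(manip.state()["clock"])
```

```text
8.3
```

View pics/t1.png

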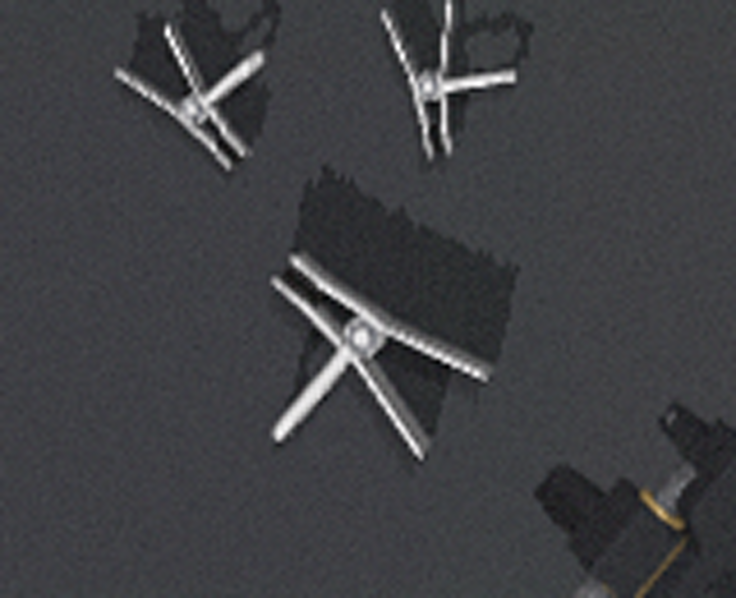

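Run:
```python
from h import *
from cell import manip,cams
s=manip.state();c=cams.capture("wrist");T=c["T_tool_cam"];Rt=R.from_rotvec(s["tcp_rot"]).as_matrix()
W=dict(c,position=s["tool_pos"]+Rt@T[:3,3],orientation=R.from_matrix(Rt@T[:3,:3]).as_rotvec())
print("tool",s["tool_pos"],"axes",Rt.round(2).tolist(),s["gripper_width"])
P=cloud(W);m=(c["image"].min(2)>120)&(np.hypot(P[...,0]-O0[0],P[...,1]-O0[1])<.06)&(c["z_map"]>0)
Q=P[m];L=(Q-O0)@Rc0*1000
print(len(L),np.percentile(L,[0,2,50,98,100],axis=0).round(1),np.percentile(Q[:,2],[2,98]))
k=L[:,0]<-15
for sgn in(1,-1):
    for lo in(-45,-35,-25):
        q=L[(L[:,0]>lo)&(L[:,0]<lo+10)&(L[:,1]*sgn>0)]
        if len(q):print(sgn,lo,len(q),np.median(q,0).round(1))
cv2.imwrite("pics/w2.png",c["image"])
```

```text
tool [0.3835435  0.22988968 0.19420231] axes [[0.33, 0.75, -0.57], [0.38, -0.66, -0.65], [-0.87, 0.0, -0.5]] 0.0599213267058485
1577 [[-43.8 -21.2 -15.5]
 [-42.1 -17.9 -14.4]
 [  0.3   6.4   7.7]
 [ 38.8  47.2  15.5]
 [ 50.6  53.4  16.4]] [-0.00036692  0.02954476]
1 -45 54 [-39.6  17.7   7.4]
1 -35 60 [-29.9  14.9   4.8]
1 -25 56 [-20.1  12.2   6.1]
-1 -45 63 [-39.6 -16.8   4.2]
-1 -35 67 [-30.1 -14.3  -0. ]
-1 -25 66 [-20.4 -12.    1.4]
```

View pics/w2.png

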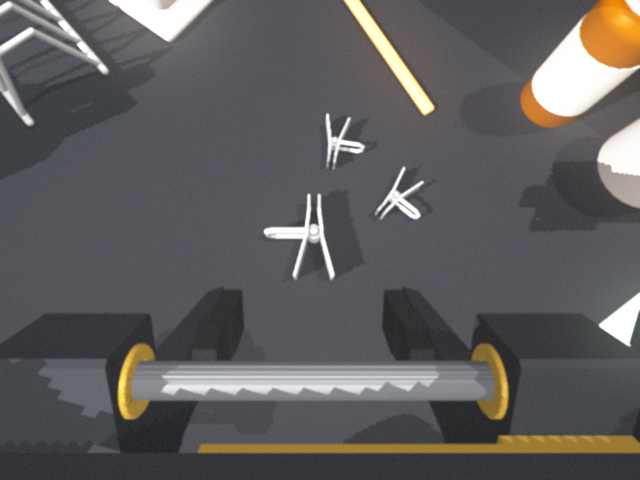

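The wrist camera confirms that the clip has not moved and lies where I measured it, so the fingers must have slipped off during the squeeze. I'll repeat it in steps and watch with the wrist camera.

Run:
```python
from h import *
from cell import manip,cams
p,r,x=tool(Rc0,O0,1)
manip.move_linear(p-.04*x,rate=.2)
manip.move_linear(p,rate=.06)
I=[]
for w in(.06,.028,.024,.021,.018,.015):
    manip.set_gripper(w,30);s=manip.state();print(w,round(s["gripper_width"],4),s["contact_force"].round(1),s["clock"],(s["tool_pos"]-p).round(4))
    I.append(cams.capture("wrist")["image"][150:330,200:430])
    if s["gripper_width"]>w+.001: break
while len(I)<6:I.append(I[-1]*0)
cv2.imwrite("pics/m1.png",np.vstack([np.hstack(I[:3]),np.hstack(I[3:6])]))
```

```text
0.06 0.0601 [ 1.2 -0.5  0.3] 10.3083 [ 0.0002 -0.      0.0004]
0.028 0.0274 [ 0.6 -0.5  0.1] 10.9917 [-0.  0. -0.]
0.024 0.0239 [-0.3 -0.4  0.3] 11.3167 [0. 0. 0.]
0.021 0.021 [0.3 0.6 0.1] 11.625 [-0.  0.  0.]
0.018 0.0179 [-0.2  0.3  0.1] 11.9333 [-0. -0. -0.]
0.015 0.0146 [-0.5 -0.8  0.3] 12.2417 [-0.  0. -0.]
```

View pics/m1.png

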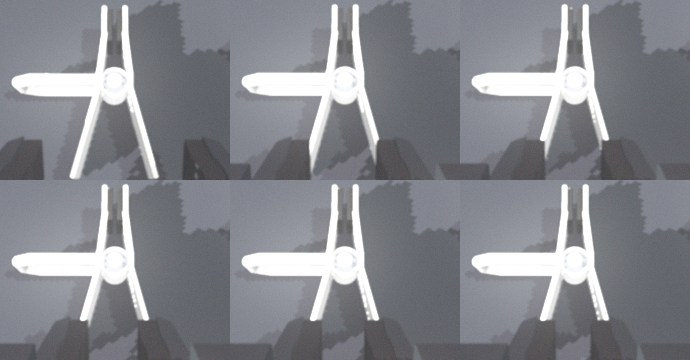

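Run:
```python
from h import *
from cell import manip,cams
s=manip.state();c=cams.capture("wrist");T=c["T_tool_cam"];Rt=R.from_rotvec(s["tcp_rot"]).as_matrix()
W=dict(c,position=T[:3,3],orientation=R.from_matrix(T[:3,:3]).as_rotvec());P=cloud(W)  # tool frame
im=c["image"];v,u=np.mgrid[:480,:640]
print(c["intrinsics"].round(0).tolist(),s["gripper_width"],(s["joint_pos"]).round(3))
for uu in(240,260,280,300,315,330,350,370,390):
    print(uu,[(vv,(P[vv,uu]*1000).round().astype(int).tolist(),((s["tool_pos"]+Rt@P[vv,uu])[2]*1000).round(0),int(im[vv,uu].max())) for vv in(270,285,295,310,330,350)])
```

```text
[[375.0, 0.0, 313.0], [0.0, 375.0, 241.0], [0.0, 0.0, 1.0]] 0.014738157314300017 [ 0.334 -0.085  2.527  0.831  0.34   0.313]
240 [(270, [9, -39, -4], np.float64(1.0), 149), (285, [5, -39, 3], np.float64(2.0), 148), (295, [3, -39, 8], np.float64(0.0), 147), (310, [-1, -38, 15], np.float64(1.0), 124), (330, [-107, -16, -35], np.float64(118.0), 95), (350, [-109, -15, -31], np.float64(118.0), 224)]
260 [(270, [10, -29, -3], np.float64(0.0), 158), (285, [6, -28, 4], np.float64(0.0), 151), (295, [-38, -22, -11], np.float64(46.0), 117), (310, [-52, -20, -11], np.float64(58.0), 105), (330, [-66, -18, -11], np.float64(70.0), 97), (350, [-77, -17, -11], np.float64(80.0), 91)]
280 [(270, [10, -18, -3], np.float64(1.0), 146), (285, [6, -18, 4], np.float64(0.0), 175), (295, [-36, -14, -10], np.float64(44.0), 94), (310, [-49, -13, -10], np.float64(55.0), 92), (330, [-64, -12, -10], np.float64(68.0), 89), (350, [-75, -11, -10], np.float64(77.0), 113)]
300 [(270, [10, -7, -3], np.float64(1.0), 127), (285, [5, -7, 3], np.float64(1.0), 124), (295, [3, -7, 8], np.float64(1.0), 126), (310, [-1, -7, 14],
[... 723 characters left out ...]
, -11], np.float64(46.0), 88), (310, [-49, 13, -10], np.float64(55.0), 85), (330, [-64, 12, -10], np.float64(67.0), 81), (350, [-75, 11, -9], np.float64(77.0), 98)]
370 [(270, [10, 30, -3], np.float64(-0.0), 112), (285, [6, 29, 4], np.float64(-0.0), 110), (295, [2, 29, 8], np.float64(2.0), 111), (310, [-52, 20, -11], np.float64(58.0), 97), (330, [-66, 18, -11], np.float64(70.0), 84), (350, [-77, 17, -11], np.float64(80.0), 84)]
390 [(270, [10, 40, -3], np.float64(1.0), 109), (285, [5, 40, 3], np.float64(1.0), 110), (295, [4, 40, 8], np.float64(-0.0), 110), (310, [-1, 39, 15], np.float64(1.0), 109), (330, [-107, 15, -35], np.float64(117.0), 95), (350, [-113, 14, -34], np.float64(123.0), 124)]
```

Measurement: the wrist depth shows the real fingertips about 31 mm behind the reported TCP, at z≈33 mm, so they closed above the clip. I'll measure that offset cleanly from a raised pose and cross-check it in the top camera.

Run:
```python
from h import *
from cell import manip,cams,inverse_kinematics as ik
import h
p,r,x=tool(Rc0,O0,1)
manip.move_linear(p-.05*x,rate=.2);manip.set_gripper(.05)
s=manip.state();c=cams.capture("wrist");t=cams.capture("top");sc=cams.capture("scene")
T=c["T_tool_cam"];Rt=R.from_rotvec(s["tcp_rot"]).as_matrix()
W=dict(c,position=T[:3,3],orientation=R.from_matrix(T[:3,:3]).as_rotvec())
for n,P,z in(("wrist",cloud(W),c["z_map"]),("top",(cloud(t)-s["tool_pos"])@Rt,t["z_map"]),("scene",(cloud(sc)-s["tool_pos"])@Rt,sc["z_map"])):
    zw=(P@Rt.T+s["tool_pos"])[...,2]
    m=(z>0)&(abs(P[...,2])<13)&(abs(P[...,2])<.013)&(abs(P[...,1])>.02)&(abs(P[...,1])<.05)&(P[...,0]>-.09)&(P[...,0]<.03)&(zw>.038)
    q=P[m]*1000;print(n,len(q), np.percentile(q,[90,98,100],axis=0).round(1).tolist() if len(q) else "", np.percentile(q,[0,2],axis=0).round(1).tolist() if len(q) else "")
for off in(.029,.031,.033):
  for a in(20,25,30):
    h.A=np.deg2rad(a);o=[]
    for nm,Rc,oo in(("lie",Rc0,O0),("rim",Rc1,FAR+[0,0,.006])):
        p,r,x=tool(Rc,oo,1);p=p+off*x
        for q in(p,p-.08*x,p+[0,0,.05],p+[0,0,.1]):
            j=ik(q,r);o.append(None if j is None else np.round(j[[2,5]],2).tolist())
    print(off,a,o)
print(s["clock"])
```

```text
wrist 9091 [[-39.6, 35.2, 3.3], [-32.5, 38.9, 8.0], [-29.1, 41.5, 11.0]] [[-90.0, -42.8, -12.4], [-88.0, -40.3, -11.8]]
top 310 [[-33.7, 32.9, 3.6], [-30.0, 37.4, 8.7], [-27.9, 38.5, 9.4]] [[-88.0, -42.1, -11.9], [-78.5, -40.6, -11.2]]
scene 662 [[-37.5, 39.8, 6.0], [-31.8, 42.0, 9.2], [-29.1, 43.7, 11.9]] [[-89.9, -47.6, -12.7], [-86.0, -40.9, -12.2]]
0.029 20 [[2.4, 0.82], [2.41, 0.91], [2.38, 0.92], [2.34, 0.97], [2.15, 2.15], [2.12, 2.18], [2.15, 2.25], [2.13, 2.34]]
0.029 25 [[2.46, 0.55], [2.48, 0.74], [2.43, 0.74], [2.4, 0.85], [2.16, 2.22], [2.12, 2.25], [2.15, 2.31], [2.13, 2.41]]
0.029 30 [[2.51, 0.14], [2.54, 0.51], [2.49, 0.48], [2.45, 0.67], [2.16, 2.29], [2.12, 2.32], [2.14, 2.38], [2.11, 2.48]]
0.031 20 [[2.4, 0.82], [2.41, 0.91], [2.38, 0.91], [2.34, 0.97], [2.15, 2.15], [2.12, 2.18], [2.15, 2.25], [2.14, 2.34]]
0.031 25 [[2.46, 0.54], [2.48, 0.74], [2.43, 0.73], [2.4, 0.84], [2.16, 2.22], [2.12, 2.25], [2.15, 2.31], [2.13, 2.41]]
0.031 30 [[2.51, 0.12], [2.54, 0.5], [2.49, 0.47], [2.45, 0.66], [2.16, 2.29], [2.12, 2.32], [2.14, 2.38], [2.11, 2.48]]
0.033 20 [[2.4, 0.82], [2.41, 0.91], [2.38, 0.91], [2.34, 0.97], [2.15, 2.15], [2.12, 2.18], [2.15, 2.24], [2.14, 2.34]]
0.033 25 [[2.46, 0.53], [2.48, 0.73], [2.43, 0.73], [2.4, 0.84], [2.16, 2.22], [2.12, 2.25], [2.15, 2.31], [2.13, 2.41]]
0.033 30 [[2.51, 0.11], [2.54, 0.49], [2.49, 0.47], [2.45, 0.66], [2.16, 2.29], [2.12, 2.32], [2.14, 2.38], [2.12, 2.48]]
13.4083
```

All three cameras put the tips at tool x ≈ −30 mm, so the reported TCP lies 30 mm beyond the real fingertips. I'll apply that offset, use a 25° lean and grasp again.

```bash
sed -i 's/^A=.*/A=np.deg2rad(25)/; s/^TC=.*/TC=np.array([-.023,0,-.0055])/; s/    return o+Rc@tc, /    return o+Rc@tc+.030*tool_R(*Rc.T,flip)[:,0], /' h.py
python3 - <<'E'
from h import *
from cell import manip,cams
p,r,x=tool(Rc0,O0,1)
manip.set_gripper(.06)
manip.move_linear(p-.05*x,rate=.15,rot=r)
manip.move_linear(p-.012*x,rate=.1)
manip.move_linear(p,rate=.03)
s=manip.state();print(s["clock"],s["contact_force"].round(1),(s["tool_pos"]-p).round(4))
for w in(.032,.022,.012):
    manip.set_gripper(w,30);s=manip.state();print(w,round(s["gripper_width"],4),s["contact_force"].round(1))
manip.move_linear(p+[0,0,.08],rate=.1)
s=manip.state();print(s["clock"],s["gripper_width"],s["contact_force"].round(1),(s["tool_pos"]-p).round(4))
c=cams.capture("wrist");cv2.imwrite("pics/w3.png",c["image"][120:360,150:480])
sc=cams.capture("scene")["image"][60:240,260:480]
cv2.imwrite("pics/m2.png",np.hstack([cv2.resize(sc,None,fx=2,fy=2)[:360],cv2.resize(c["image"][120:360,160:400],(360,360))]))
E
```

```text
15.3417 [ 1.   0.7 -0.7] [-0.0002 -0.     -0.0002]
0.032 0.0318 [-0.9 -0.4  0.3]
0.022 0.0218 [-0.2  0.2  1.1]
0.012 0.0148 [-0.1 -0.2 -0.1]
17.5083 0.013981888462651774 [ 0.4  0.1 -1.8] [-0.0007 -0.0003  0.0791]
```

View pics/m2.png

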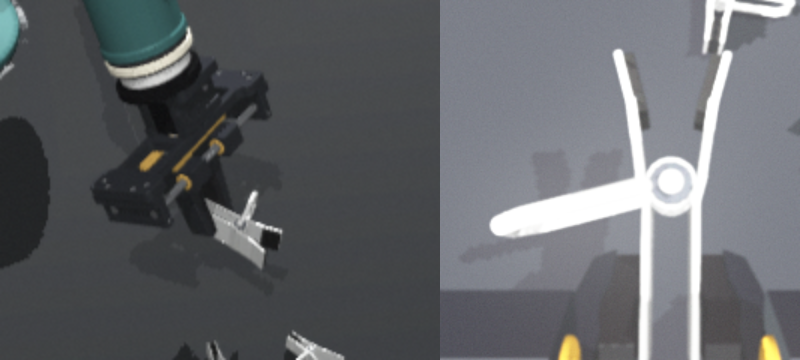

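The clip is held and the jaws are open. Next I'll measure its pose in the hand: pin at about (313,240), tips at (279,155) and (352,157).

Run:
```python
from h import *
from cell import manip,cams
s=manip.state();c=cams.capture("wrist");T=c["T_tool_cam"]
W=dict(c,position=T[:3,3],orientation=R.from_matrix(T[:3,:3]).as_rotvec());P=cloud(W)
# nominal: tool axes in clip frame
M=tool_R(*np.eye(3),True); t0=TC+.03*M[:,0]
L=(P@M.T+t0)*1000   # clip-frame coordinates if nominal
for n,(u,v) in dict(pin=(313,240),tl=(279,156),tr=(352,158),pl=(297,310),pr=(331,310),loop=(201,270)).items():
    w=L[v-2:v+3,u-2:u+3].reshape(-1,3);z=c["z_map"][v-2:v+3,u-2:u+3].ravel()>0
    w=w[z];w=w[w[:,2]>w[:,2].max()-4];print(n,np.median(w,0).round(1),len(w))
m=(c["image"].min(2)>170)&(c["z_map"]>0)&(abs(L[...,2])<30)&(L[...,0]<55)&(L[...,0]>-60)&(abs(L[...,1])<60)
Q=L[m];print(len(Q),np.percentile(Q,[1,50,99],axis=0).round(1).tolist())
# top-edge points: fit plane tilt
for lo in range(-30,45,8):
    for sg in(1,-1):
        q=Q[(Q[:,0]>lo)&(Q[:,0]<lo+8)&(Q[:,1]*sg>0)&(abs(Q[:,1])<16)]
        if len(q)>8:
            z=np.percentile(q[:,2],95);e=q[q[:,2]>z-3];print(lo+4,sg,len(q),"top z",round(z,1),"y",e[:,1].mean().round(1))
```

```text
pin [ 4.5  0.5 14.5] 25
tl [39.2 14.4 12.3] 18
tr [ 38.7 -15.   12.5] 14
pl [-22.2   6.8  14.4] 20
pr [-22.2  -6.2  14.7] 24
loop [-6.8 44.6 10.5] 24
5696 [[-39.4, -13.7, -10.1], [-1.2, 6.9, 12.9], [38.0, 45.8, 15.7]]
-26 1 167 top z 15.7 y 7.1
-26 -1 148 top z 15.5 y -5.7
-18 1 166 top z 15.5 y 7.0
-18 -1 166 top z 15.5 y -5.8
-10 1 163 top z 15.6 y 6.9
-10 -1 144 top z 15.4 y -5.9
-2 1 596 top z 14.9 y 7.8
-2 -1 311 top z 15.3 y -4.7
6 1 553 top z 15.1 y 6.3
6 -1 387 top z 15.2 y -4.1
14 1 149 top z 13.4 y 8.4
14 -1 133 top z 13.5 y -8.3
22 1 139 top z 13.4 y 10.4
22 -1 133 top z 13.3 y -10.2
30 1 122 top z 13.2 y 11.8
30 -1 108 top z 13.5 y -12.0
38 1 85 top z 13.4 y 13.7
38 -1 76 top z 13.0 y -14.0
```

```bash
echo 'TG=TC-np.array([.004,.0003,.0005])  # as held' >> h.py
python3 - <<'E'
from h import *
from cell import manip,cams
s=manip.state()
manip.move_linear(s["tool_pos"]+[0,0,.12],rate=.2)
p,r,x=tool(Rc1,FAR+[0,0,.08],1,TG)
manip.move_pose(p,r)
p,r,x=tool(Rc1,FAR+[0,0,.05],1,TG)
manip.move_linear(p,rate=.08)
s=manip.state();print(s["clock"],s["gripper_width"],s["contact_force"].round(1),(s["tool_pos"]-p).round(4))
t=cams.capture("top");sc=cams.capture("scene")
cv2.imwrite("pics/m3.png",np.hstack([cv2.resize(t["image"][130:260,350:480],(520,520),interpolation=2)[:, :400],cv2.resize(sc["image"][190:320,100:230],(520,520),interpolation=2)[:,:400]]))
# clip points in expected clip frame from both cameras
for c in(t,sc):
    L=((cloud(c)-(FAR+[0,0,.05]))@Rc1)*1000
    m=(c["z_map"]>0)&(c["image"].min(2)>110)&(L[...,0]<42)&(L[...,0]>-50)&(abs(L[...,1])<60)&(abs(L[...,2])<22)
    Q=L[m];print(len(Q),np.percentile(Q,[1,50,99],axis=0).round(1).tolist() if len(Q) else "")
    for a,b in((15,25),(25,33),(33,42)):
        for sg in(1,-1):
            q=Q[(Q[:,0]>a)&(Q[:,0]<b)&(Q[:,1]*sg>0)]
            if len(q):print(a,b,sg,len(q),q.min(0).round(1),q.max(0).round(1))
E
```

```text
20.2583 0.014545308176000341 [-0.1  0.6 -0.8] [-0.0002  0.0006 -0.0005]
315 [[-48.1, -24.8, -15.3], [-9.3, 14.0, -4.0], [37.1, 45.1, 17.7]]
25 33 1 1 [ 25.9   4.4 -11.6] [ 25.9   4.4 -11.6]
25 33 -1 3 [ 30.3 -18.4 -13.9] [ 32.6 -17.7  -3. ]
33 42 1 1 [ 35.   11.8 -12. ] [ 35.   11.8 -12. ]
33 42 -1 13 [ 33.3 -19.2 -12.2] [ 38.1 -17.5  10.2]
628 [[-48.4, -9.4, -15.1], [-11.2, 6.1, -5.2], [34.6, 45.5, 12.0]]
15 25 1 44 [ 15.5   5.8 -13. ] [24.8 12.  11.2]
15 25 -1 1 [ 16.6 -12.5  -9.2] [ 16.6 -12.5  -9.2]
25 33 1 36 [ 25.3   9.1 -11.6] [32.7 14.1  6.7]
33 42 1 14 [ 33.4  10.7 -12.2] [36.6 12.7  9.6]
```

View pics/m3.png

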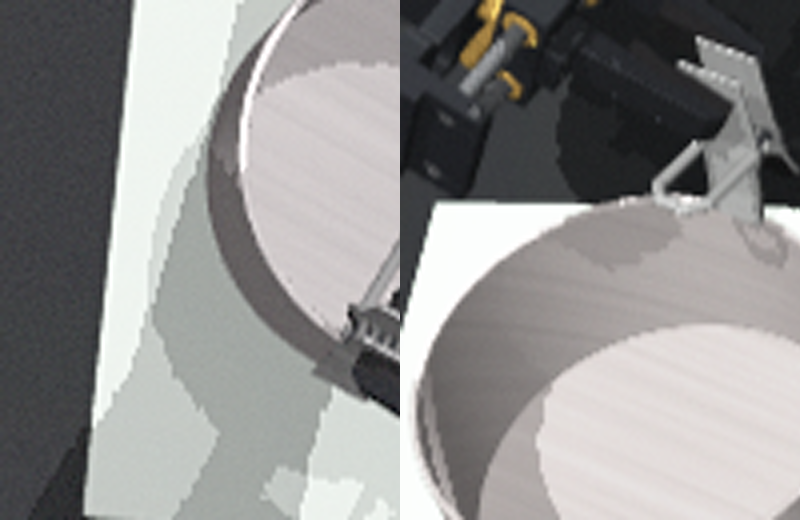

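The clip is upright over the rim, with the loop inside and one jaw on each side. The depth numbers match. Now I'll descend with a force check.

Run:
```python
from h import *
from cell import manip,cams
f0=manip.state()["contact_force"];print(f0.round(1))
ok=True
for z in(.035,.022,.014,.010,.008,.006,.004,.003,.002,.001,0,-.001):
    p,r,x=tool(Rc1,FAR+[0,0,z],1,TG)
    manip.move_linear(p,rate=.08 if z>.012 else .02);s=manip.state();f=s["contact_force"]-f0
    print(z,f.round(1),round(s["gripper_width"],4),(s["tool_pos"]-p).round(4))
    if np.linalg.norm(f)>7: break
print(s["clock"])
t=cams.capture("scene")
cv2.imwrite("pics/s4.png",cv2.resize(t["image"][180:280,150:270],(600,500),interpolation=2))
L=((cloud(t)-FAR)@Rc1)*1000
m=(t["z_map"]>0)&(abs(L[...,2])<16)&(abs(L[...,1])<55)&(L[...,0]>-60)&(L[...,0]<-7)&(t["image"].min(2)>110)
q=L[m];print(np.percentile(q,[0,1,50,99,100],axis=0).round(1))
```

```text
[-0.5  0.8 -0.6]
0.035 [ 0.8 -1.  -0.7] 0.0147 [-0.0004  0.0002 -0.0007]
0.022 [ 1.4 -0.9 -0.1] 0.0148 [-0.0004  0.0003 -0.0007]
0.014 [ 0.9 -0.1 -0.4] 0.0143 [-0.0003  0.0002 -0.0005]
0.01 [ 0.3 -1.6 -1.1] 0.0145 [-0.  0. -0.]
0.008 [ 0.4 -0.8 -1.3] 0.0146 [-0.      0.     -0.0001]
0.006 [ 1.7 -1.5  0.5] 0.0143 [-0.     -0.     -0.0001]
0.004 [-1.2 -1.4  6.3] 0.0146 [0.0002 0.0003 0.0016]
0.003 [-4.1 -2.1  9.8] 0.0141 [0.0003 0.0003 0.0026]
22.6
[[-57.  -10.8 -15.7]
 [-55.7  -9.7 -15.3]
 [-22.3   5.2  -5.9]
 [ -7.4  45.7  12.6]
 [ -7.   47.5  13.6]]
```

Run:
```python
from h import *
from cell import manip,cams
p,r,x=tool(Rc1,FAR+[0,0,.005],1,TG);manip.move_linear(p,rate=.02)
for w in(.017,.020,.024,.028,.032,.040,.055):
    manip.set_gripper(w,30);s=manip.state();print(w,round(s["gripper_width"],4),s["contact_force"].round(1))
t=cams.capture("scene");L=((cloud(t)-FAR)@Rc1)*1000
def rep(t):
    L=((cloud(t)-FAR)@Rc1)*1000
    m=(t["z_map"]>0)&(abs(L[...,2])<18)&(abs(L[...,1])<55)&(L[...,0]>-60)&(L[...,0]<-7)&(t["image"].min(2)>110)
    q=L[m];print(len(q),np.percentile(q,[1,50,99],axis=0).round(1).tolist())
rep(t)
manip.move_linear(p-.06*x,rate=.1);manip.move_linear(p-.11*x+[0,0,.03],rate=.2)
s=manip.state();print(s["clock"],s["contact_force"].round(1))
t=cams.capture("scene");u=cams.capture("top");rep(t);rep(u)
import pickle;pickle.dump((t,u),open("d2.pkl","wb"))
W=cloud(t);print(0)
cv2.imwrite("pics/m4.png",np.hstack([cv2.resize(t["image"][190:320,100:230],(520,520),interpolation=2)[:, :],cv2.resize(u["image"][140:270,380:450],(280,520),interpolation=2)]))
```

```text
0.017 0.0169 [ 0.3 -1.1  3.3]
0.02 0.0203 [ 1.3 -1.5  2.5]
0.024 0.0244 [ 1.1 -0.3 -0.6]
0.028 0.0284 [ 2.8 -1.4 -2.3]
0.032 0.0321 [ 3.3 -1.4 -2.4]
0.04 0.04 [-0.5 -0.4 -0.4]
0.055 0.0555 [ 0.9  0.2 -0.5]
592 [[-54.2, -17.7, -14.1], [-26.5, -6.1, -2.7], [-7.6, 48.8, 13.5]]
26.275 [ 0.  -0.2 -0.9]
631 [[-53.9, -17.7, -14.3], [-24.4, 2.1, -1.2], [-7.2, 49.0, 13.1]]
289 [[-54.2, -18.4, -14.1], [-12.0, 16.3, -0.4], [-7.1, 48.9, 12.9]]
0
```

View pics/m4.png

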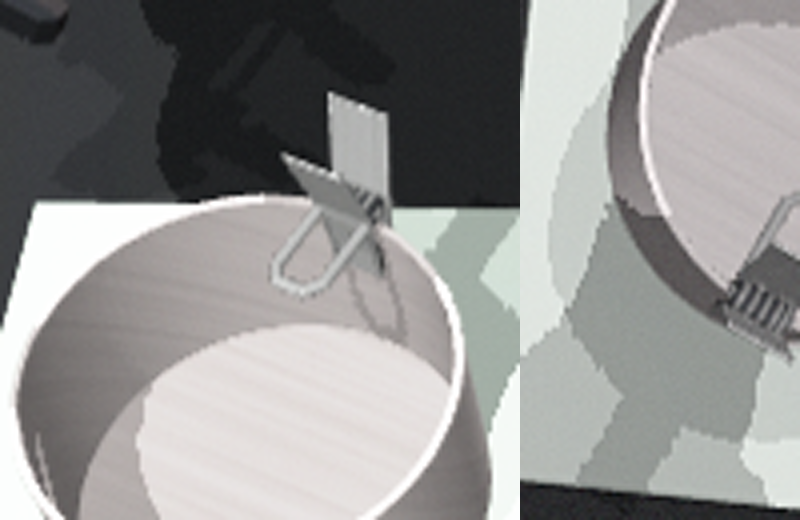

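Run:
```python
from h import *
import pickle
from scipy.optimize import least_squares
for n,t in zip(("scene","top"),pickle.load(open("d2.pkl","rb"))):
    W=cloud(t);L=((W-FAR)@Rc1)*1000;ok=(t["z_map"]>0)&(abs(L[...,2])<16)&(t["image"].min(2)>90)
    hz=-L[...,0]
    for nm,m in(("loop end",(L[...,1]>38)&(L[...,1]<52)&(hz>-15)&(hz<20)),("plate in end",(L[...,1]>13)&(L[...,1]<25)&(hz>35)&(hz<60)),("plate out end",(L[...,1]<-10)&(L[...,1]>-25)&(hz>35)&(hz<60)),("barrel",(abs(L[...,1])<5)&(hz>0)&(hz<25))):
        q=L[ok&m];
        if len(q):print(n,nm,len(q),"h",np.percentile(-q[:,0],[2,50,98]).round(1),"y",np.percentile(q[:,1],[2,50,98]).round(1),"z",np.median(q[:,2]).round(1))
    q=W-np.r_[PC,0];r=np.hypot(q[...,0],q[...,1]);m=(t["z_map"]>0)&(abs(r-.08825)<.0018)&(W[...,2]>.095)&(W[...,2]<.115)&(t["image"].max(2)>150)
    print(n,"rim z",m.sum(),np.percentile(W[m][:,2],[5,50,95]).round(4))
    im=t["image"];m=(np.abs(W[...,0]-.61)<.13)&(np.abs(W[...,1]+.13)<.13)&(W[...,2]>.1)&(W[...,2]<.112)&(im.max(2)>70)
    P=W[m];f=lambda s:np.hypot(*(P[:,:2]-s).T)-.0885
    print("pan now",least_squares(f,PC,loss="cauchy",f_scale=.002).x, PC)
```

```text
scene loop end 63 h [ 6.7 10.6 14.1] y [38.6 45.2 49.8] z -0.9
scene plate in end 70 h [35.7 48.2 54.2] y [13.9 16.6 18.5] z -1.1
scene plate out end 141 h [35.7 45.  53.7] y [-18.4 -15.  -11.5] z -0.1
scene barrel 29 h [ 0.2 13.  16.8] y [-4.3  0.7  3.9] z -9.7
scene rim z 858 [0.0961 0.1037 0.1068]
pan now [ 0.63220535 -0.10375589] [ 0.6318 -0.1032]
top loop end 73 h [ 5.1  9.2 12.7] y [38.8 44.8 49.1] z -0.8
top plate in end 41 h [38.4 51.2 54.6] y [13.3 16.3 17.9] z 0.4
top plate out end 51 h [35.4 49.6 54.1] y [-18.5 -16.7 -12.7] z -0.4
top barrel 70 h [ 6.8 12.5 17. ] y [-4.9 -0.4  4.5] z -0.1
top rim z 702 [0.0999 0.1037 0.1063]
pan now [ 0.63144076 -0.10284982] [ 0.6318 -0.1032]
```

Plate ends, loop and barrel suggest the hinge is about 6–9 mm above the rim, against a limit of 10. The wrist camera now sees the clip end-on, so I'll use it to settle this.

Run:
```python
from h import *
from cell import manip,cams
import pickle
s=manip.state();c=cams.capture("wrist");T=c["T_tool_cam"];Rt=R.from_rotvec(s["tcp_rot"]).as_matrix()
c=dict(c,position=s["tool_pos"]+Rt@T[:3,3],orientation=R.from_matrix(Rt@T[:3,:3]).as_rotvec());pickle.dump(c,open("d3.pkl","wb"))
K=np.asarray(c["intrinsics"]);Rw=R.from_rotvec(c["orientation"]).as_matrix()
def pj(h,y,z): # clip-frame point (height above rim mm) -> pixel
    q=(FAR+Rc1@np.array([-h,y,z])/1000-c["position"])@Rw;return (K@(q/q[2]))[:2]
o=pj(10,10,14);print(o)
u,v=int(o[0]),int(o[1]);u0,v0=max(u-65,0),max(v-50,0);f=6
a=cv2.resize(c["image"][v0:v0+100,u0:u0+130],None,fx=f,fy=f,interpolation=2)
for h,col in((0,(0,0,255)),(6,(0,255,0)),(12,(255,0,0))):  # front face of clip (clip z=+14 or -14, whichever nearer)
    zz=14 if np.linalg.norm(FAR+Rc1@[0,0,.014]-c["position"])<np.linalg.norm(FAR-c["position"]) else -14
    A,B=[tuple(int(k) for k in (pj(h,y,zz)-[u0,v0]+.5)*f) for y in(-25,-12)]
    cv2.line(a,A,B,col,1)
cv2.imwrite("pics/w5.png",a);print(zz,u0,v0)
```

```text
[295.19501953 157.30867168]
14 230 107
```

View pics/w5.png

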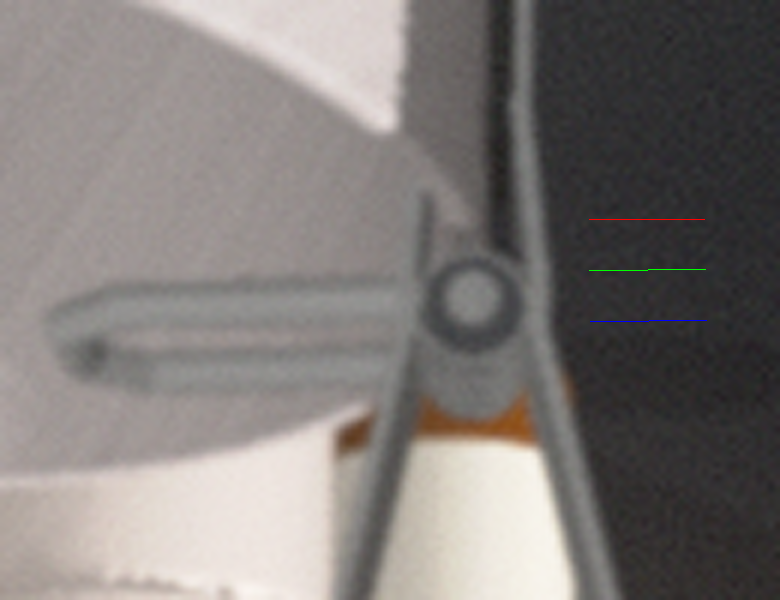

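The view is upside down. The pin is at (475,298), and on the marker scale that puts the hinge about 9 mm above the rim, with a small gap between barrel and wall. The clip seems to have crept up about 3 mm during release. That passes, but only just, and it is not fully home. I have 24 s left, so I'll regrip, press, and release while still pressing lightly.

Run:
```python
from h import *
from cell import manip,cams
P=lambda z:tool(Rc1,FAR+[0,0,z],1,TG)
p,r,x=P(.009)
manip.move_linear(p-.06*x,rate=.2);manip.move_linear(p,rate=.08)
f0=manip.state()["contact_force"]
for w in(.03,.012):
    manip.set_gripper(w,30);s=manip.state();print(w,round(s["gripper_width"],4),(s["contact_force"]-f0).round(1))
for z in(.007,.005,.004,.003,.002,.001,0,-.001,-.002):
    manip.move_linear(P(z)[0],rate=.02);s=manip.state();f=s["contact_force"]-f0
    print(z,f.round(1),round(s["gripper_width"],4),(s["tool_pos"]-P(z)[0]).round(4),round(s["clock"],1))
    if f[2]>11: break
manip.set_gripper(.05,30);s=manip.state();print((s["contact_force"]-f0).round(1),s["gripper_width"])
p=s["tool_pos"]
manip.move_linear(p-.06*x,rate=.1);manip.move_linear(P(.005)[0]-.11*x+[0,0,.03],rate=.2)
s=manip.state();print("clock",s["clock"],s["contact_force"].round(1))
import pickle
c=cams.capture("wrist");T=c["T_tool_cam"];Rt=R.from_rotvec(s["tcp_rot"]).as_matrix()
c=dict(c,position=s["tool_pos"]+Rt@T[:3,3],orientation=R.from_matrix(Rt@T[:3,:3]).as_rotvec())
t,u=cams.capture("scene"),cams.capture("top");pickle.dump((t,u,c),open("d4.pkl","wb"))
old=pickle.load(open("d2.pkl","rb"))+(pickle.load(open("d3.pkl","rb")),)
for n,a,b in zip(("scene","top","wrist"),old,(t,u,c)):
    for lab,k in(("before",a),("after",b)):
        L=((cloud(k)-FAR)@Rc1)*1000;ok=(k["z_map"]>0)&(abs(L[...,2])<18);h=-L[...,0];y=L[...,1];o=[]
        for m in((y>38)&(y<52)&(h>-5)&(h<20),(y>12)&(y<25)&(h>30)&(h<60),(y<-10)&(y>-25)&(h>30)&(h<60)):
            q=ok&m;o+=[np.percentile(h[q],[50,98]).round(1).tolist(),np.percentile(y[q],[2,98]).round(1).tolist()] if q.sum()>5 else [None]
        print(n,lab,"loop",o[:2],"plates",o[2:])
# pixel-level shift of clip in wrist view (same pose)
a,b=[cv2.cvtColor(k["image"][107:207,230:360],cv2.COLOR_BGR2GRAY) for k in(old[2],c)]
tm=cv2.matchTemplate(b,a[35:75,50:95],cv2.TM_CCOEFF_NORMED);print("wrist template shift",np.array(cv2.minMaxLoc(tm)[3])-[50,35],tm.max(),"scale px/mm ~1.4")
```

```text
0.03 0.0303 [ 0.4 -0.8 -0.2]
0.012 0.0144 [-1.9 -1.3  6.2]
0.007 [-4.6 -3.3 13.6] 0.0145 [0.0007 0.     0.003 ] 29.0
[ 0.4 -0.4 -0.2] 0.050201876586048404
clock 30.875 [-0.2  0.8  0.2]
scene before loop [[10.6, 14.1], [38.6, 49.8]] plates [[45.2, 54.1], [12.3, 18.5], [43.1, 53.6], [-18.2, -10.4]]
scene after loop [[8.5, 11.6], [38.5, 49.5]] plates [[43.5, 52.2], [13.5, 18.7], [41.9, 52.3], [-17.9, -10.5]]
top before loop [[9.2, 12.7], [38.8, 49.1]] plates [[45.7, 54.2], [12.2, 17.8], [48.3, 54.1], [-18.5, -11.8]]
top after loop [[7.4, 10.9], [38.2, 49.3]] plates [[43.7, 52.5], [12.2, 17.9], [46.9, 52.8], [-18.1, -11.9]]
wrist before loop [[10.3, 12.0], [38.3, 50.0]] plates [[42.8, 53.8], [12.3, 18.8], [43.6, 53.7], [-16.5, -10.2]]
wrist after loop [[8.4, 9.9], [38.3, 50.2]] plates [[41.8, 52.0], [12.9, 19.2], [42.4, 52.0], [-16.2, -10.1]]
wrist template shift [ 2 -1] 0.9084506 scale px/mm ~1.4
```

All three cameras agree the clip went down about 1.9 mm, to a hinge about 7 mm above the rim. It is upright and symmetric, and the gripper is clear. Handing in.

Run:
```python
from cell import order,manip
print(order.close_job(),manip.state()["clock"])
```

```text
the job is handed in; nothing more can be done
the job is handed in; nothing more can be done
```

The spoon clip is on the rim straight across from the handle: jaws astride the wall, upright, with its loop inside the pan. I handed the job in at about 31 s of the 51 s allowed; it reported no verdict.

- **First grasp missed:** the fingers closed above the clip. Wrist, top and scene depth all showed the real fingertips about 30 mm short of the reported TCP. I corrected for that and the next grasp held, with the jaws open.
- **Placing:** I pressed it home at about 10 N. On release it crept up to about 8–9 mm above the rim, close to the 10 mm limit. I regripped it, pressed at about 14 N (about 26 N on the glass with the pan's weight) and released under that light load.
- **Final checks:** all three cameras agree the second press lowered the clip by about 2 mm. The hinge is about 7 mm above the rim, so probably about 1 mm short of fully home, with 1–2 mm measuring error. The plates are symmetric about the wall and the loop reaches about 49 mm inside. The gripper is clear, with no contact force.
- **Not re-measured at the end:** the pan had not moved measurably (within 1 mm) after the first placing, but I did not measure it again after the second press. I did not measure the jar, canister and spoon separately; the arm stayed away from them. My 12 pictures were used up, so the last checks rest on depth numbers rather than a viewed picture.

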